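Pin the stack of specimen carriers to its base

ROBOT

A 7-joint arm with a two-finger parallel gripper is mounted at the origin on the work surface. World frame = base frame: x ahead of the robot, y to its left, z up, the work surface at z = 0. Lengths are in m, angles in rad, forces in N, time in s.
With the tool pointing down it reaches from about 0.35 to 0.9 m from the base axis. Payload 19.9 kg.
Tool frame: the origin (TCP) lies between the finger pads; the fingertips stand 19 mm ahead of it and the grasp point (between the pads) is the TCP; z points along the fingers, y is the direction in which the jaws open and shut (so a half turn about z gives the same grasp; the last joint's range is limited). The gripper opens to 94 mm and grips with 3 to 60 N. Pads are 16 mm wide; open, the fingers measure 119 mm over their backs; the gripper's body (75 mm by 177 mm) begins 78 mm behind the grasp point.
Start: joints at [-0.042, 0.417, -0.01, 1.614, 0.005, 1.111, -0.053], TCP at [0.625, 0, 0.224] pointing down, gripper open.
Joint ranges: [-2.81, 2.81], [-0.39, 2.02], [-1.27, 1.25], [0.06, 2.57], [-1.19, 4.33], [0.19, 2], [-2.82, 2.82]. Speed limits (rad/s): [1.89, 1.89, 2.39, 2.39, 3.01, 3.01, 3.01].

INTERFACE

Orientations are given as a 3x3 rotation matrix whose columns are the frame's x, y, z axes.
In Python, from rig import robot gives the robot as it stands. Calls block until the motion is done:
- robot.move_ptp(position, orientation): joint-space move of the TCP to a pose.
- robot.move_linear(position, velocity=0.15, frame=None, threshold=None): straight line of the TCP; frame=None keeps the orientation; velocity is the mean speed in m/s. With threshold (N) it stops when the force on the tool has changed by that much, and returns True; else False.
- robot.goto_joints(angles): joint-space move.
- robot.gripper_to(opening): finger opening in m; the grip force is fixed at half the most; returns when the fingers have stopped.
- robot.pause(seconds).
- robot.ik(position, orientation): joint angles nearest the present ones, or None.
- robot.get_state(): the state.
- robot.grab_frame(name): name is "scene" or "side" or "wrist"; returns the picture (480x640x3 uint8, red, green, blue); there is no depth.
- robot.camera_info(name): a dict with "fx", "fy", "cx", "cy" (pixels), "rvec" (rotation vector, rad) and "tvec" (3), from world to camera coordinates, as OpenCV has them. Camera axes: x right, y down, z forward; pixel columns grow to the right and rows downward; lengths in m; the calibration is good to about 2 mm. The wrist camera is an equidistant fisheye: a pixel r from the principal point sees the ray r / f radians off the axis. A picture is of the moment at which its call begins: read the wrist's pose just before it. camera_info takes no time and is no camera call; for the wrist camera it gives the pose at the moment of the call.
A pose or a line that the arm cannot do raises robot.PlanningError and nothing moves.
- robot.sign_off(): hands the job in, once; it reports no verdict.
The state is a dict: "time": time; "qpos": joint angles; "joint_vel": joint speeds; "effort": joint torques, N m; "ee_pos": TCP position; "tool_rot": TCP orientation; "force": force on the tool from outside, world axes, zero at the start; "moment": the same for the moment, N m; "opening": finger opening in m.
Only numpy, scipy, OpenCV 4.12 (cv2) and the standard library are available. Lean on these libraries where they do the work, as an engineer would, in place of code of your own. Each camera call takes 0.05 s, during which the arm holds its last target.

TASK

Lock the two stacked specimen carriers to their steel base: take the long pin, the one that stands tallest in the pin rack, and, keeping hold of it, push it down through the aligned holes in both carriers into the base until its head sits on the upper carrier. Then let go and leave it standing upright there, with the carriers still in place on the base.

Things in the scene. Friction and masses are not known exactly. Their poses are not given: they have to be found in the camera images.
- pin_head (a point): Centre of the cylindrical aluminium head (40 mm across, 50 tall) of the long pin, loose, 0.2 kg. Below it a steel shaft 14 mm across, 60 long. z points up, foot to head. It stands in one of 3 holes, 95 mm apart, of a grey rack 35 mm high. Head top 120 mm above the table; the other pins stand lower: same head on a short shaft (top 88 mm), ball head (top 82 mm).
- pin_tip (a point): Centre of the foot end of the long pin's shaft, 85 mm below the centre of its head along the pin. z points from foot to head. The foot is slightly tapered. At the start it is 25 mm down in its rack hole, so the pin must be lifted straight up at least 25 mm to come out.
- upper_hole (a point): Centre of the hole's mouth in the top face of the upper carrier, 69 mm above the table. The carriers are two loose aluminium plates, 120 x 200 x 12 mm, 0.45 kg each, flat on one another, holes in line. The hole is 26 mm across and goes through both (24 mm). y along the 200 mm side, z up; the hole is 35 mm from the +y end. Round brown specimen mounts stand 2 mm proud.
- base_hole (a point): Centre of the mouth of the matching 26 mm hole in the fixed steel base (132 x 212 mm, 45 high), 24 mm below the upper hole's mouth and in line with it, 45 mm deep. With the pin's head resting on the upper carrier its foot is 36 mm below this point. Four low tabs on the base, no higher than the carriers, keep them in place. z up.
Not all that is in view belongs to the job. Of the things shaped like the part that bears base_hole, the dark steel one is meant.

How it is judged:
On the way:
1. the long pin, still held in the gripper, has its foot through both carriers and at least 5 mm into the base's hole (z of pin_tip in the frame of base_hole below -0.005 m and horizontal distance between pin_tip and base_hole below 0.012 m and contact force between the fingers and lock_pin above 0.5 N), for 0.05 s.
At the end, for the whole second after the job is handed in: The long pin stands released in the stack: its foot is at least 30 mm below the mouth of the base's hole (36 mm when fully home) and within 12 mm of the hole's axis, the pin is within 10 degrees of upright, and the upper carrier lies flat in its place, its hole within 10 mm of the base's (z of pin_tip in the frame of base_hole below -0.03 m and horizontal distance between pin_tip and base_hole below 0.012 m and angle between pin_head's own z axis and vertical below 0.18 rad and z of upper_hole in the frame of base_hole below 0.03 m and horizontal distance between upper_hole and base_hole below 0.01 m and angle between upper_hole's own z axis and vertical below 0.1 rad); the robot touches nothing.
It also fails if it takes over 40 s, if anything falls off the work surface, if the arm or the gripper's body presses on something with over 40 N, if the wrist force passes 120 N, or if a joint passes its speed limit or range.

## Working session

There is one attempt and no reset: what is moved stays moved. The work goes in short steps, each a Python script; the robot and the scene stay as the last script left them, time stands still between calls to the robot, and variables do not carry over. Pictures are saved under pics/ and viewed, and the job is handed in when it is done.

```bash
mkdir -p pics; ls; python3 - <<'E'
from rig import robot
import cv2
for n in ("scene","side","wrist"):
    i=robot.camera_info(n); print(n,i)
    cv2.imwrite(f"pics/{n}0.png",robot.grab_frame(n)[:,:,::-1])
s=robot.get_state(); print(s["time"],s["ee_pos"],s["tool_rot"],s["force"])
E
```

```text
pics
scene {'fx': 565.77127525003, 'fy': 565.77127525003, 'cx': 310.6072073319236, 'cy': 242.57679486514212, 'rvec': array([ 1.37411504,  2.14814037, -0.93976559]), 'tvec': array([ 0.30004022, -0.1526788 ,  1.77806355])}
side {'fx': 496.0009235466616, 'fy': 496.0009235466616, 'cx': 308.0383104067365, 'cy': 238.965693748445, 'rvec': array([ 0.72468612, -2.43524505,  1.3634829 ]), 'tvec': array([0.28253219, 0.24535776, 0.96344677])}
wrist {'fx': 371.64829954431775, 'fy': 371.64829954431775, 'cx': 316.9829729436794, 'cy': 237.37183227051, 'rvec': array([-2.91395701e+00, -2.78405648e-04,  2.75975684e-03]), 'tvec': array([-0.62400625, -0.02310486,  0.38981704])}
0.15 [6.24747691e-01 1.66038541e-05 2.23994940e-01] [[-1.00414400e-05  9.99999621e-01 -8.70239765e-04]
 [ 9.99999998e-01  9.98894954e-06 -6.03215934e-05]
 [-6.03128778e-05 -8.70240369e-04 -9.99999620e-01]] [-0.2574046   0.03404689 -0.25101443]
```

View pics/scene0.png

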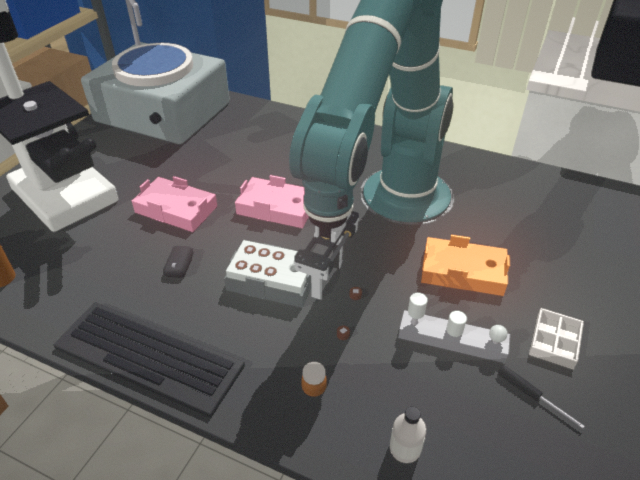

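View pics/side0.png

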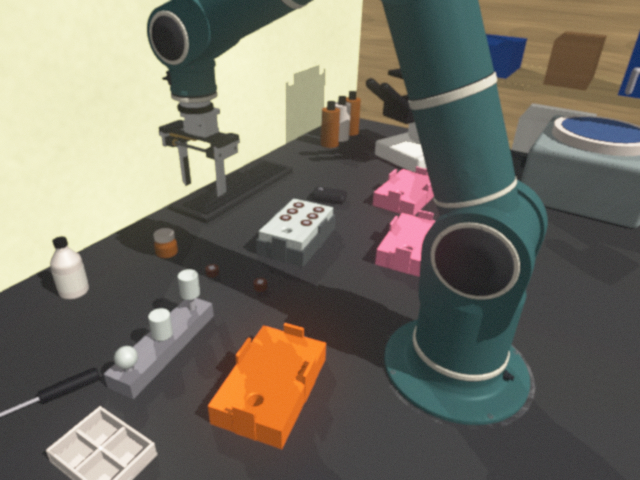

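View pics/wrist0.png

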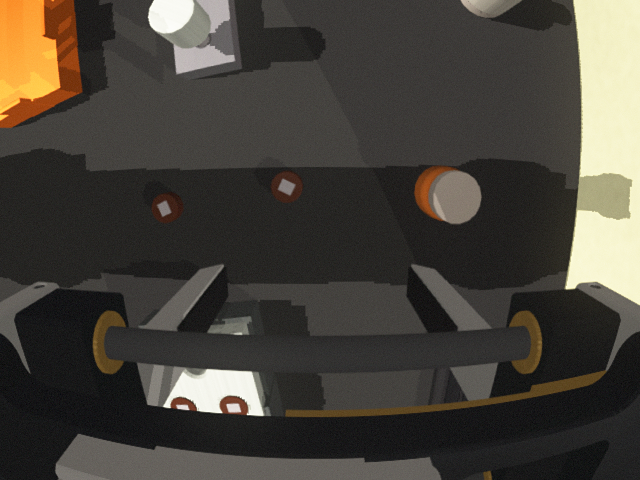

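The scene view shows three pins in the rack: a cylinder at (418,303), a cylinder at (457,322) and a ball at (498,334). The first looks tallest; side view (189,283) agrees. The dark base with the white carriers is at (268,272). The pink and orange ones are decoys. I'll check this in enlarged crops.

```bash
cat > h.py <<'E'
import numpy as np, cv2
def ray(i,uv,fish=False):
    R=cv2.Rodrigues(np.array(i["rvec"]))[0]; t=np.array(i["tvec"])
    x=(uv[0]-i["cx"])/i["fx"]; y=(uv[1]-i["cy"])/i["fy"]
    if fish:
        r=np.hypot(x,y); d=np.array([x/r*np.sin(r),y/r*np.sin(r),np.cos(r)]) if r>1e-9 else np.array([0,0,1.])
    else: d=np.array([x,y,1.])
    return -R.T@t, R.T@d
def at_z(i,uv,z,fish=False):
    c,d=ray(i,uv,fish); return c+d*(z-c[2])/d[2]
def crop(src,dst,x,y,w,h,k):
    a=cv2.imread(src)[y:y+h,x:x+w]; cv2.imwrite(dst,cv2.resize(a,None,fx=k,fy=k,interpolation=cv2.INTER_CUBIC))
E
python3 - <<'E'
from h import *
crop("pics/scene0.png","pics/s_pins.png",395,285,130,80,6)
crop("pics/scene0.png","pics/s_base.png",215,230,120,80,6)
crop("pics/side0.png","pics/d_base.png",250,190,100,80,7)
crop("pics/side0.png","pics/d_pins.png",95,255,130,140,4)
E
```

```text
(no output)
```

View pics/s_pins.png

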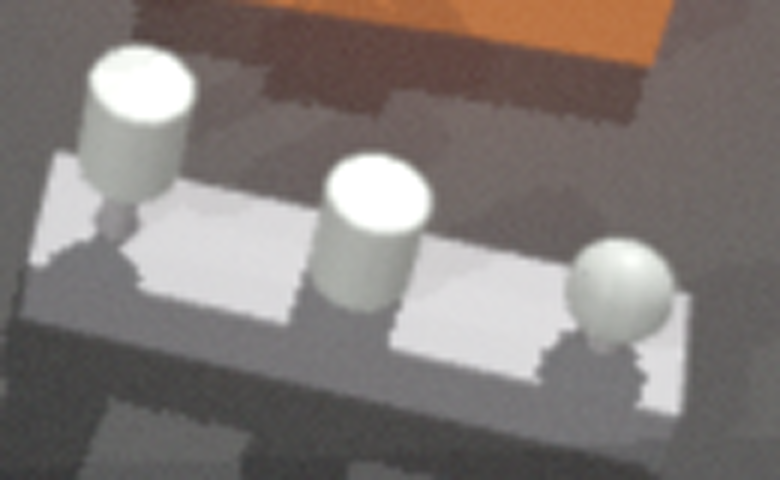

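View pics/s_base.png

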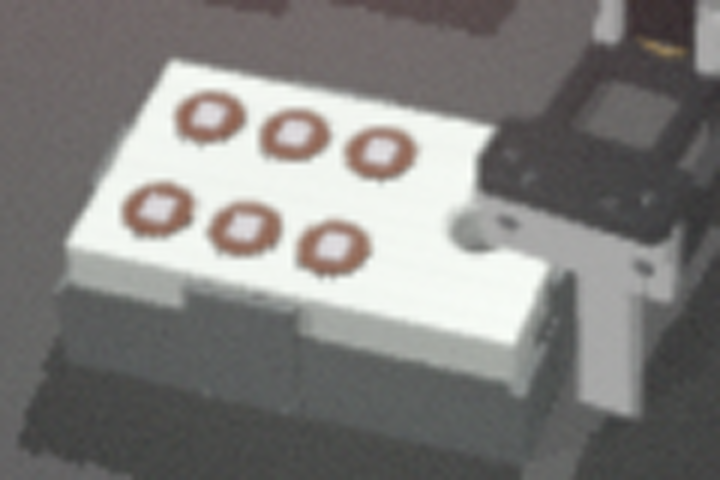

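View pics/d_base.png

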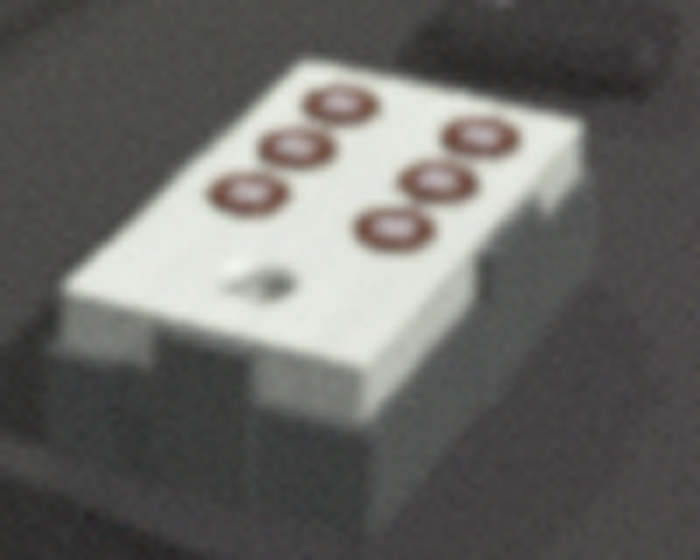

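View pics/d_pins.png

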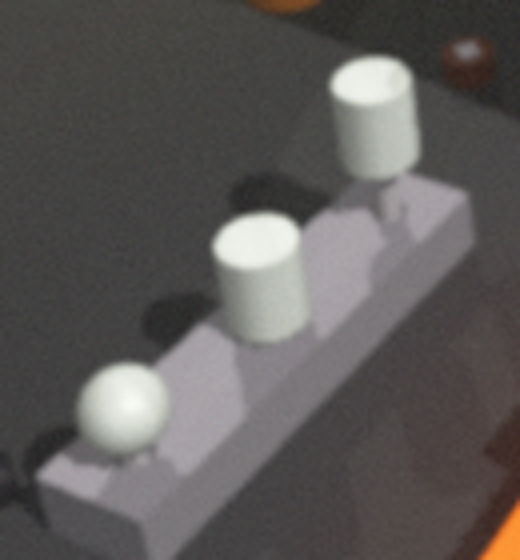

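Confirmed: the pin at scene (419,299) / side (188,275) has its shaft visible above the rack, so it's the long one. The hole is at scene ~(294,268) / side ~(287,230). I'll triangulate both.

```bash
python3 - <<'E'
from rig import robot
from h import *
sc=robot.camera_info("scene"); sd=robot.camera_info("side")
S=lambda x,y:(215+x/6,230+y/6); D=lambda x,y:(250+x/7,190+y/7)
print("pintop sc",at_z(sc,(395+143/6,285+85/6),.12),"sd",at_z(sd,(95+372/4,255+80/4),.12))
print("mid sc z.088",at_z(sc,(395+379/6,285+193/6),.088),"sd",at_z(sd,(95+257/4,255+240/4),.088))
print("hole sc",at_z(sc,S(477,228),.069),"sd",at_z(sd,D(260,282),.069))
for p in [(172,60),(68,245),(515,347)]: print("c sc",at_z(sc,S(*p),.069))
for p in [(305,57),(583,122),(367,368),(65,288)]: print("c sd",at_z(sd,D(*p),.069))
E
```

```text
pintop sc [0.51227357 0.18367458 0.12      ] sd [0.50747516 0.18257932 0.12      ]
mid sc z.088 [0.49892816 0.27726016 0.088     ] sd [0.49532063 0.27646796 0.088     ]
hole sc [ 0.49688403 -0.14408238  0.069     ] sd [ 0.49136368 -0.14406104  0.069     ]
c sc [ 0.45903517 -0.31568283  0.069     ]
c sc [ 0.57811589 -0.29794228  0.069     ]
c sc [ 0.55186077 -0.0995767   0.069     ]
c sd [ 0.57711775 -0.300288    0.069     ]
c sd [ 0.45640635 -0.31595534  0.069     ]
c sd [ 0.42770757 -0.11707996  0.069     ]
c sd [ 0.54671651 -0.10120088  0.069     ]
```

```bash
cat >> h.py <<'E'
def Rjaw(a):  # jaw (tool y) along world angle a, tool z down
    y=np.array([np.cos(a),np.sin(a),0]); z=np.array([0,0,-1.]); return np.stack([np.cross(y,z),y,z],1)
E
python3 - <<'E'
from rig import robot
from h import *
R=Rjaw(np.arctan2(.0132,.094)); print(robot.get_state()["tool_rot"].round(2).tolist(),R.round(2).tolist())
robot.move_ptp([.51,.183,.205],R)
i=robot.camera_info("wrist"); im=robot.grab_frame("wrist"); np.save("w1.npy",i,allow_pickle=True)
cv2.imwrite("pics/w1.png",im[:,:,::-1])
cv2.imwrite("pics/sc1.png",robot.grab_frame("scene")[:,:,::-1])
s=robot.get_state(); print(s["time"],s["ee_pos"],s["qpos"], ray(i,(317,237))[0])
crop("pics/sc1.png","pics/sc1b.png",215,230,120,80,6)
E
```

```text
[[-0.0, 1.0, -0.0], [1.0, 0.0, -0.0], [-0.0, -0.0, -1.0]] [[-0.14, 0.99, 0.0], [0.99, 0.14, 0.0], [0.0, 0.0, -1.0]]
1.125 [0.51108016 0.18144372 0.20502769] [-0.30065026  0.29365822 -0.11666535  1.83843134  0.0403191   1.01160829
 -0.29700477] [0.50177053 0.24668443 0.36506324]
```

View pics/w1.png

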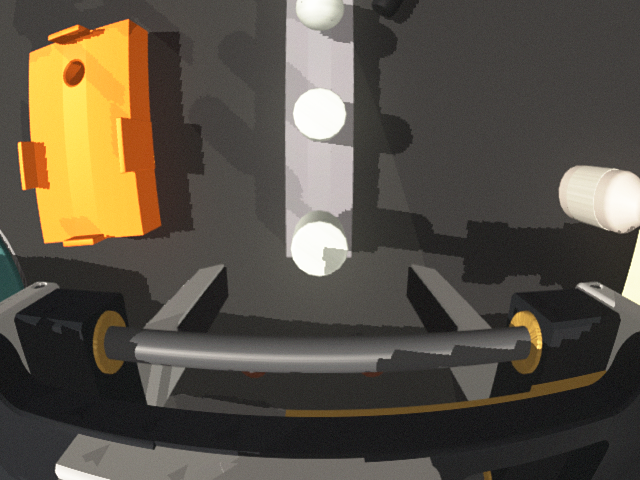

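View pics/sc1b.png

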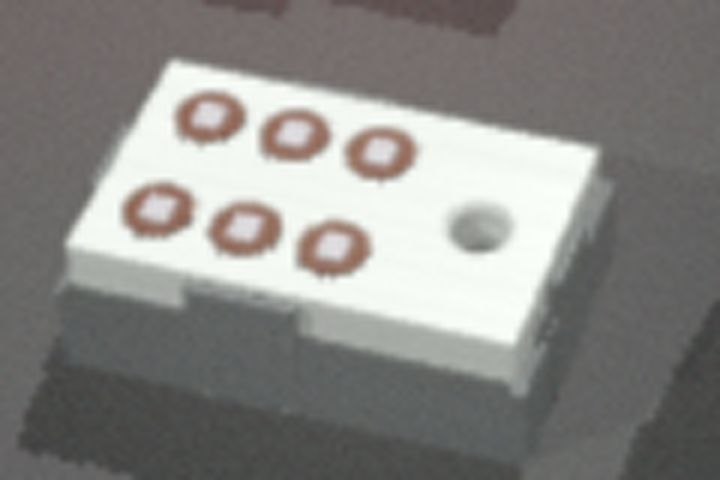

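Wrist: long pin's head top is centred at about (320,249), and the short pin is at (319,113). In the scene crop the hole is now unobstructed at (480,227), i.e. pixel (295,267.8).

```bash
python3 - <<'E'
from rig import robot
from h import *
i=np.load("w1.npy",allow_pickle=True).item(); sc=robot.camera_info("scene")
print(at_z(i,(320,249),.12,True),at_z(i,(319,113),.088,True),ray(i,(320,249),True))
S=lambda x,y:(215+x/6,230+y/6)
print(at_z(sc,S(480,227),.069)); print(robot.get_state()["ee_pos"])
for p in [(172,60),(68,245),(515,347),(600,148)]: print("c sc",at_z(sc,S(*p),.069))
E
```

```text
[0.51269233 0.1826041  0.12      ] [0.49913352 0.27629958 0.088     ] (array([0.50177053, 0.24668443, 0.36506324]), array([ 0.04307755, -0.25274439, -0.96657364]))
[ 0.49581735 -0.14318006  0.069     ]
[0.51108016 0.18144372 0.20502769]
c sc [ 0.45903517 -0.31568283  0.069     ]
c sc [ 0.57811589 -0.29794228  0.069     ]
c sc [ 0.55186077 -0.0995767   0.069     ]
c sc [ 0.43073135 -0.11672425  0.069     ]
```

```bash
python3 - <<'E'
from rig import robot
from h import *
P=np.array([.5117,.183])
print(robot.gripper_to(.08))
robot.move_linear([*P,.15],.15); robot.pause(.2); print(robot.get_state()["ee_pos"])
hit=robot.move_linear([*P,.096],.06,threshold=8); s=robot.get_state(); print(hit,s["ee_pos"],s["force"])
if not hit:
    robot.gripper_to(0.0); robot.pause(.2); s=robot.get_state(); print(s["opening"],s["ee_pos"],s["force"],s["time"])
    cv2.imwrite("pics/w2.png",robot.grab_frame("wrist")[:,:,::-1]);cv2.imwrite("pics/sd2.png",robot.grab_frame("side")[:,:,::-1])
E
```

```text
False
[0.51217769 0.18316884 0.15099681]
False [0.51191732 0.18307247 0.09632846] [-0.56701097  0.12158195  0.07371124]
0.03955414679848219 [0.51169555 0.18298967 0.0960005 ] [ 0.22581029 -0.13750663  1.34732593] 4.2417
```

View pics/sd2.png

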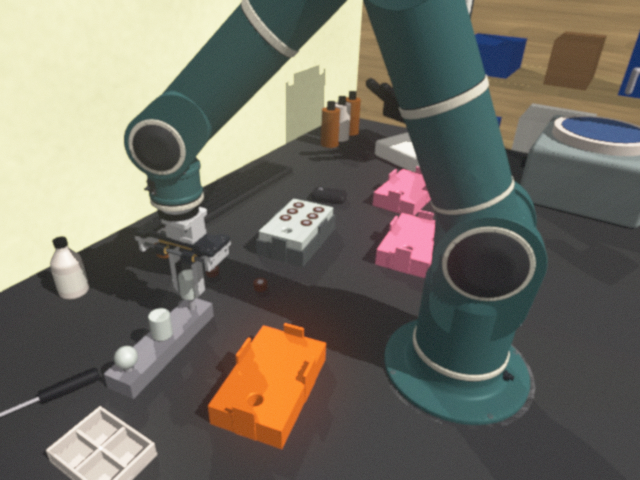

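The side view shows the fingers closed on the long pin, and the opening of 39.6 mm matches its head. Next I'll lift it and look at the hole.

```bash
python3 - <<'E'
from rig import robot
from h import *
robot.move_linear([.5117,.183,.135],.08)
robot.move_linear([.5117,.183,.24],.2)
robot.move_ptp([.495,-.225,.24],Rjaw(0.14)); robot.pause(.3)
i=robot.camera_info("wrist"); im=robot.grab_frame("wrist"); np.save("w3.npy",i,allow_pickle=True)
cv2.imwrite("pics/w3.png",im[:,:,::-1]);cv2.imwrite("pics/sd3.png",robot.grab_frame("side")[:,:,::-1])
s=robot.get_state(); print(s["opening"],s["ee_pos"],s["force"],s["time"],s["qpos"])
E
```

```text
0.039508513311539754 [ 0.49508236 -0.22477434  0.23999461] [ 0.22413955  1.02377005 -1.3536923 ] 7.5667 [ 0.25904249  0.2570986   0.13133967  1.80408457 -0.0377391   1.08284264
  0.54417924]
```

View pics/w3.png

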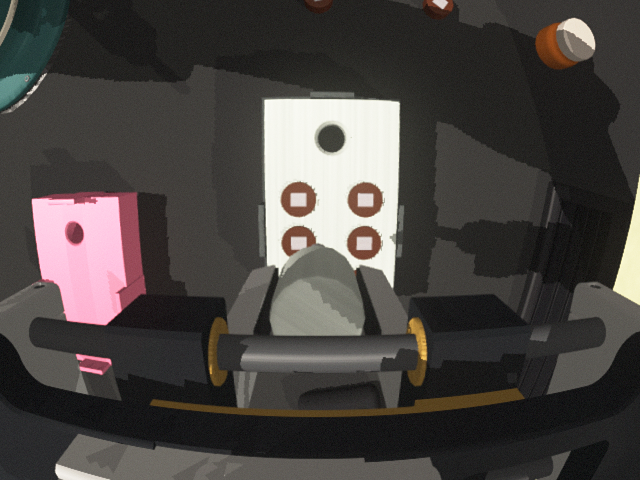

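View pics/sd3.png

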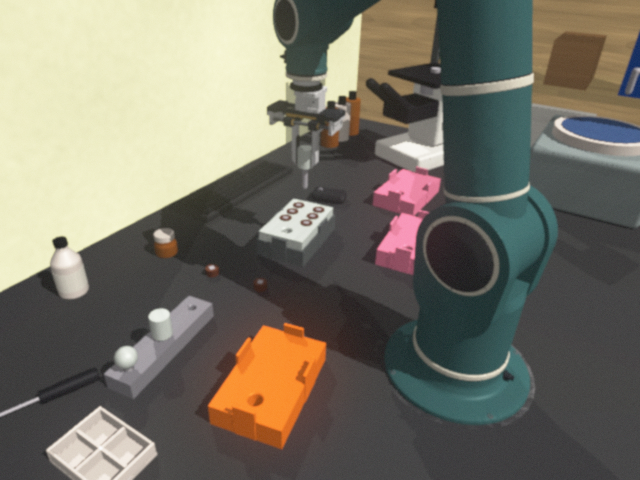

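Wrist: the hole's mouth is at (331,138). Side: the pin is held with its shaft pointing down, foot near (306,188).

```bash
python3 - <<'E'
from rig import robot
from h import *
i=np.load("w3.npy",allow_pickle=True).item(); sc=robot.camera_info("scene");sd=robot.camera_info("side")
print("hole",at_z(i,(331,138),.069,True))
p=robot.get_state()["ee_pos"]
for n,k in(("scene",sc),("side",sd)):
    q,_=cv2.projectPoints(np.array([p-[0,0,.026],p-[0,0,.0855]]),k["rvec"],k["tvec"],np.array([[k["fx"],0,k["cx"]],[0,k["fy"],k["cy"]],[0,0,1]]),None); print(n,q.reshape(-1,2))
im=robot.grab_frame("scene"); cv2.imwrite("pics/sc3.png",im[:,:,::-1])
crop("pics/sc3.png","pics/sc3c.png",215,200,120,100,6)
crop("pics/sd3.png","pics/sd3c.png",260,130,100,80,7)
crop("pics/w3.png","pics/w3c.png",250,80,160,120,5)
E
```

```text
hole [ 0.49607907 -0.14491016  0.069     ]
scene [[263.3625034  215.9573624 ]
 [264.93342352 234.07562756]]
side [[304.10605134 166.1294843 ]
 [303.77942643 187.72935569]]
```

View pics/sd3c.png

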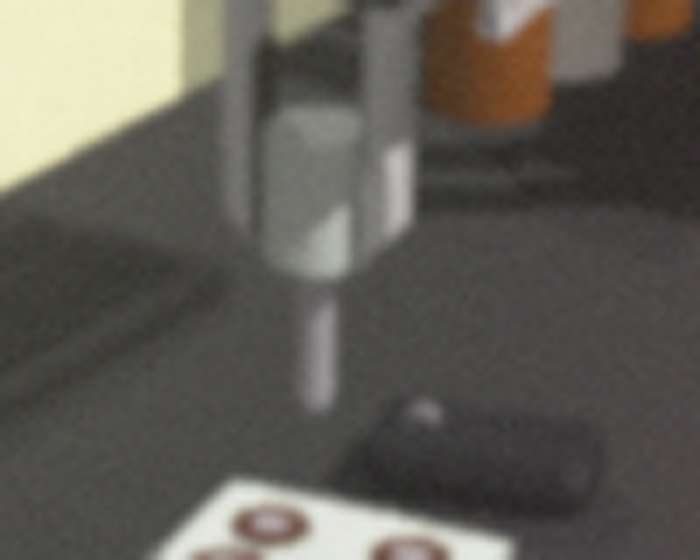

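View pics/w3c.png

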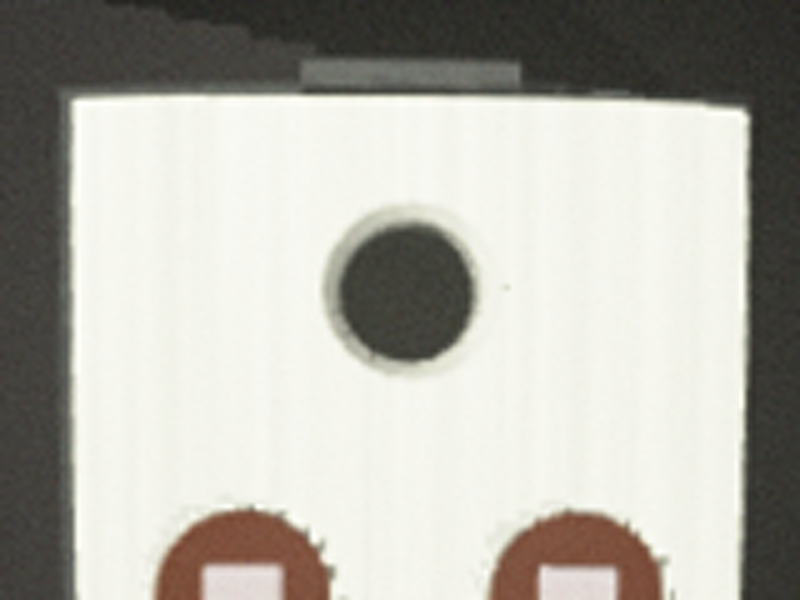

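View pics/sc3c.png

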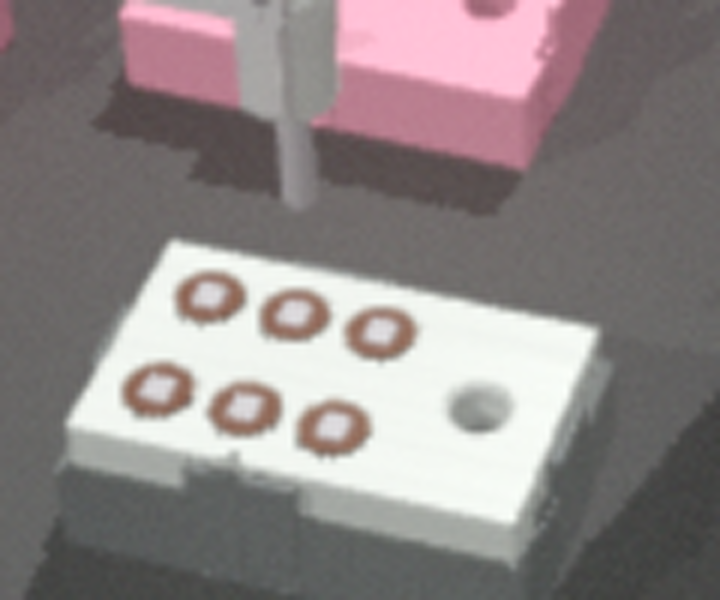

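All the hole estimates agree to within ~2 mm. The side camera has a −4 mm x bias, which also shows on the pin. In the scene view the foot matches its predicted pixel to within 0.3 px, so the pin is upright in the grip. I'll move over the hole, check, then insert.

```bash
python3 - <<'E'
from rig import robot
from h import *
H=np.array([.4953,-.1443])
robot.move_linear([*H,.24],.15); robot.move_linear([*H,.168],.12); robot.pause(.2)
s=robot.get_state(); print(s["ee_pos"],s["time"])
for n in("scene","side"): cv2.imwrite(f"pics/{n}4.png",robot.grab_frame(n)[:,:,::-1])
crop("pics/scene4.png","pics/sc4c.png",240,220,100,80,7)
crop("pics/side4.png","pics/sd4c.png",240,170,100,80,7)
E
```

```text
[ 0.49562383 -0.1444094   0.16866646] 9.2583
```

View pics/sc4c.png

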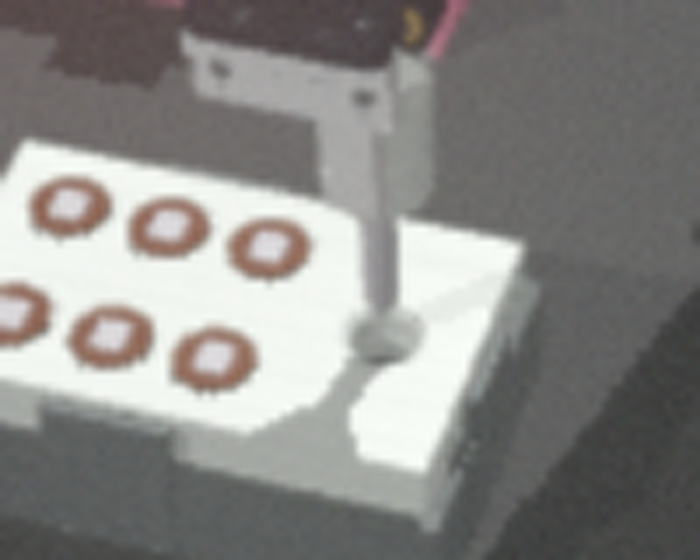

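View pics/sd4c.png

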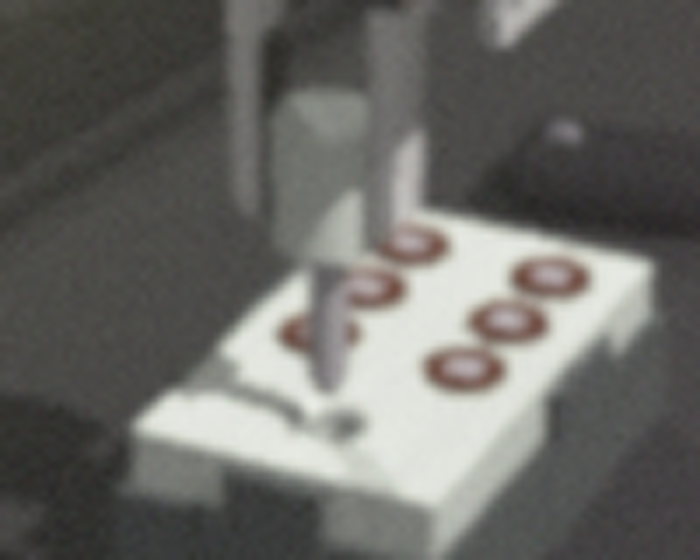

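Both views show the foot directly above the hole: scene crop foot x=381 vs hole 384, side crop foot 328 vs hole ~330. Inserting now.

```bash
python3 - <<'E'
from rig import robot
from h import *
H=np.array([.4953,-.1443])
hit=robot.move_linear([*H,.120],.06,threshold=8); s=robot.get_state(); print(hit,s["ee_pos"],s["force"])
if not hit:
    hit=robot.move_linear([*H,.094],.03,threshold=8); robot.pause(.2); s=robot.get_state(); print(hit,s["ee_pos"],s["force"],s["time"])
for n in("scene","side"): cv2.imwrite(f"pics/{n}5.png",robot.grab_frame(n)[:,:,::-1])
crop("pics/scene5.png","pics/sc5c.png",240,220,100,80,7)
crop("pics/side5.png","pics/sd5c.png",240,170,100,80,7)
E
```

```text
False [ 0.49550697 -0.14432745  0.12026065] [ 0.34632705 -0.45856813 -0.79630286]
True [ 0.49519403 -0.1442563   0.09484418] [-1.81020342 -0.23365335  5.95718099] 11.3
```

View pics/sd5c.png

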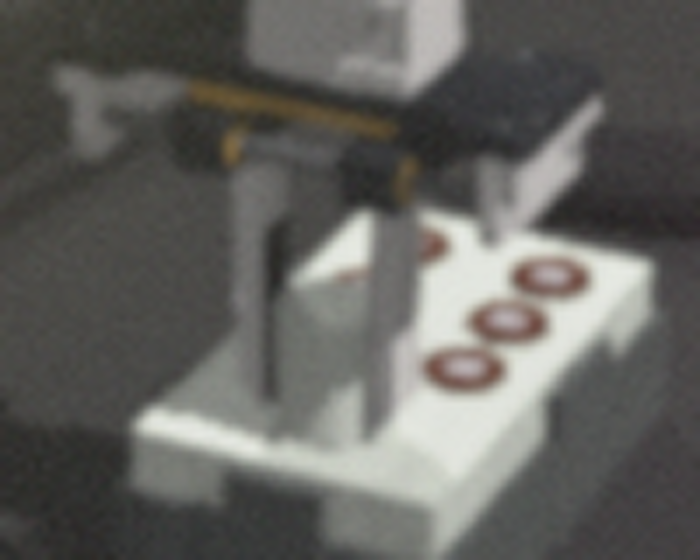

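The head sits on the upper carrier: contact came at TCP z=0.0948, as predicted. Now I'll release, retreat straight up and check.

```bash
python3 - <<'E'
from rig import robot
from h import *
robot.gripper_to(.075); robot.pause(.2)
s=robot.get_state(); p=s["ee_pos"]
robot.move_linear([p[0],p[1],.16],.08); robot.move_linear([p[0],p[1],.24],.15)
robot.move_linear([p[0]+.03,p[1]-.08,.27],.2); robot.pause(.3)
s=robot.get_state(); print(s["opening"],s["ee_pos"],s["force"],s["time"])
i=robot.camera_info("wrist");np.save("w6.npy",i,allow_pickle=True)
for n in("wrist","scene","side"): cv2.imwrite(f"pics/{n}6.png",robot.grab_frame(n)[:,:,::-1])
crop("pics/scene6.png","pics/sc6c.png",215,220,120,80,6)
crop("pics/side6.png","pics/sd6c.png",240,170,100,80,7)
E
```

```text
0.07489978798033174 [ 0.52460117 -0.22346652  0.26991623] [-0.42636671  0.21229157  0.27457918] 14.8667
```

View pics/sc6c.png

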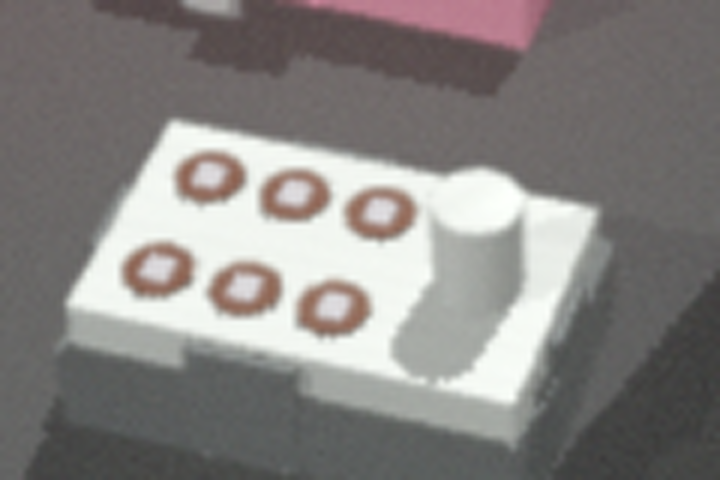

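View pics/sd6c.png

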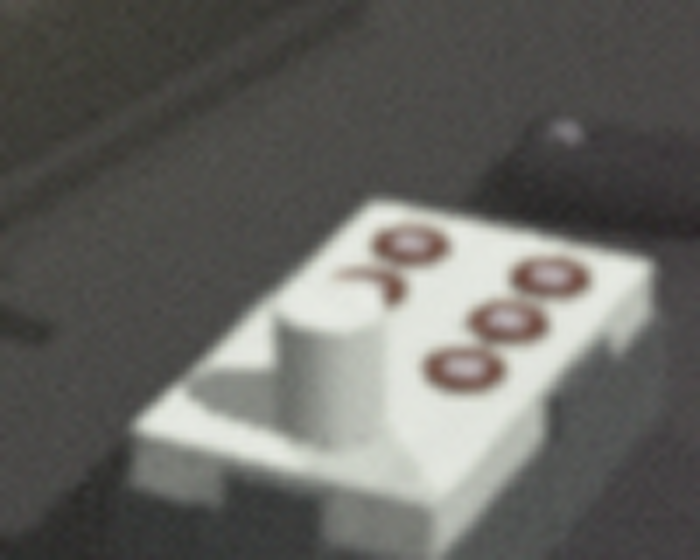

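View pics/wrist6.png

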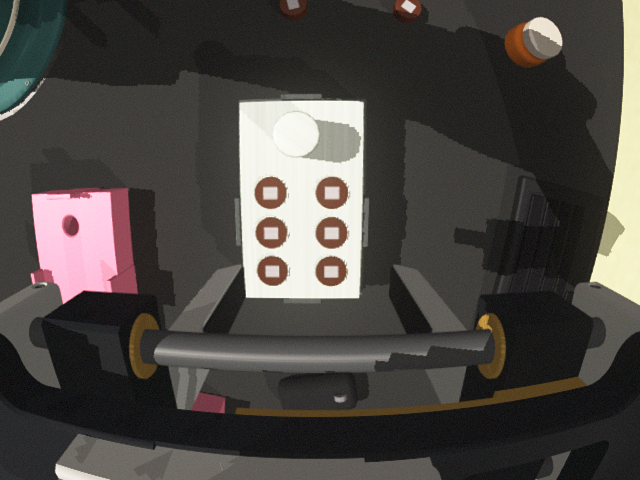

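The pin stands upright with its head flat on the upper carrier (scene crop, head top at (478,200)). The carrier corners at (172,120), (68,305) and (600,208) haven't moved, and the gripper is clear of everything. Handing in.

```bash
python3 -c "
from rig import robot
robot.sign_off(); print(robot.get_state()['time'])"
```

```text
the job is handed in; nothing more can be done
the job is handed in; nothing more can be done
```

The long pin is in place: it stands upright through both carriers and into the dark steel base, with its head resting on the upper carrier. I handed the job in about 15 s into the 40 s limit; sign-off gives no verdict.

**What I did:** I gripped the pin by its head, lifted it straight out of the rack and carried it over the hole. I pushed it down, still held, until the head touched the carrier. That contact came at a TCP height of 94.8 mm, against about 95 mm expected for a fully seated pin. Then I let go and moved clear.

**Last checks:**
- **Pin and carriers:** all three cameras show the pin standing and its head flat on the carrier. In the scene view the carrier's corners are where they were before.
- **Force:** the reading was about 6 N after the head touched, and near zero once the gripper was clear.
- **Disagreement:** the side camera placed both the pin and the hole about 4 mm short in x compared with the other two cameras. I treated that as its calibration error, since the position where the gripper closed on the pin supported the other two.
- **Not measured:** I did not measure the foot's depth in the base directly. It follows from the head being seated on the carrier.

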